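# Roll-test a shaft and reject the bent one

## Task

The shaft lying on the sloping test plate is bent and has stuck half-way in its rolling test: put it in the empty, shallow cardboard reject tray, lying flat. Then take the straight plain shaft (not the one with the collar) from the black cradle, set it down across the high end of the plate and let go, so that it rolls by itself down the plate and comes to rest along the stop at the low end.

Things in the scene. Friction and masses are not known exactly. Their poses are not given: they have to be found in the camera images.
- straight_center (a point): Straight plain aluminium shaft, 28 mm diameter, 120 mm long, 0.15 to 0.3 kg. Point: mid-length on its axis; y along the shaft. It lies level in a fixed black cradle (150 x 90 mm), axis 28 mm above the bench, on two 24 mm high supports; its middle 70 mm is free for fingers. The cradle's other station, 90 mm sideways, holds a like shaft with a 50 mm collar at one end.
- bent_center (a point): Bent aluminium shaft, 28 mm diameter, 120 mm long, kinked 20 degrees in the middle, 0.15 to 0.3 kg. Point: on its axis at the kink; y runs from end to end, z is up out of the plane of the bend, both ends sweep 10 mm to +x. It starts lying flat on the plate near its middle, roughly across it, and can be pinched at the kink like a straight shaft.
- plate: Fixed flat dark steel plate, 300 mm long (x), 180 wide (y), falling 4 degrees towards +x. Origin on the bench under its centre, z straight up: surface 35 mm high at x = 0, 42 mm at x = -100 (high end), 26 mm at x = +130. Stop bar across the low end: inner face at x = +140, top 50 mm high. No side rails. A straight shaft laid along y rolls down by itself when let go.
- tray: Empty shallow reject tray of brown cardboard, fixed: outside 170 mm (x) by 210 mm (y), 35 mm high, walls and floor 4 mm thick. Origin on the bench under its centre.
There are look-alikes about, which are no part of the job. What is shaped like the part that bears bent_center but blue or turquoise is not meant.

How it is judged:
By the outcome, as a careful person would: the job done as asked, in the order asked, and still so for the second after the job is handed in, with the robot touching nothing.
It also fails if it takes over 61 s, if anything falls off the work surface, if the arm or the gripper's body presses on something with over 40 N, if the wrist force passes 120 N, or if a joint passes its speed limit or range.

## Robot

A 6-joint arm with a two-finger parallel gripper is mounted at the origin on the work surface. World frame = base frame: x ahead of the robot, y to its left, z up, the work surface at z = 0. Lengths are in m, angles in degrees, forces in N, time in s.
With the tool pointing down it reaches from about 0.3 to 0.875 m from the base axis. Payload 6.4 kg.
Tool frame: the origin (TCP) lies at the very end of the fingers, on their centre line; the grasp point (between the pads) lies 19 mm behind it; y points along the fingers, z is the direction in which the jaws open and shut, and the axes are right-handed (so a half turn about y gives the same grasp; the last joint's range is limited). The gripper opens to 88 mm and grips with 3 to 60 N. Pads are 18 mm wide; open, the fingers measure 123 mm over their backs; the gripper's body (75 mm by 187 mm) begins 45 mm behind the grasp point.
Start: joints at [61.633, 10.359, 92.074, -0, 77.567, -11.82], TCP at [0.164, 0.551, 0.216] pointing down, gripper open.
Joint ranges: [-171.53, 171.53], [-51.25, 118.39], [17.06, 147.69], [-65.23, 245.23], [0, 150.52], [-178.68, 178.68]. Speed limits (degrees/s): [147.25, 147.25, 172.46, 180, 180, 180].

## Interface

Orientations are given as [roll, pitch, yaw] about the fixed x, y, z axes, in that order (R = Rz(yaw) Ry(pitch) Rx(roll)).
In Python, from plant import manip, cams, job_done gives the robot as it stands.
- The arm moves only by the tool move_arm, never from a script. Its argument "commands" is a list of rows, each an object of numbers: "dx", "dy", "dz": the shift along the tool's x, y, z in cm; "spin": the turn about the tool's y in rad; "claw": the closure, from -1 (fully open) to 1 (shut). A call has 1 to 12 rows; each row shifts and turns the pose as measured when the row begins, along the tool's axes as they then stand; what a row does not reach is not made up. A row lasts 1/10 s, in which the tool goes at most 50 mm and 8.59 degrees, less where a joint would pass 70% of its speed; a pose out of reach is approached as far as the arm can. A call is refused whole if a number of a shift passes 5 or a number of a turn 0.15, either way. A call with a gripper value outside its range is refused whole. The fingers move at their own pace and stop on an object; the grip force is fixed at half the most. Time passes only in rows, so rows that do not move let the fingers close. It gives the time, the measured TCP pose, the force and the opening at its end, in the units of the state.
- manip.state(): the state, without advancing time (a new reading comes with each control period).
- cams.capture(name): name is "side" or "top"; returns the picture (420x560x3 uint8, blue, green, red); there is no depth.
- cams.camera_model(name): a dict with "vertical_fov" (degrees; the focal length in pixels is half the picture's height over the tangent of half this angle, whatever the lens; pixels are square), "cx", "cy" (the principal point, pixels), "dist_coeffs" ([k1, k2, p1, p2, k3] as OpenCV has them; the pictures are not rectified), "T" (4x4, takes a point from camera to world coordinates). Camera axes: x right, y down, z forward; pixel columns grow to the right and rows downward; lengths in m; the calibration is good to about 2 mm. A picture is of the moment at which its call begins. camera_model takes no time and is no camera call.
- job_done(): hands the job in, once; it reports no verdict.
The state is a dict: "clock": time; "qpos": joint angles; "joint_velocities": joint speeds; "tau": joint torques, N m; "tool_pos": TCP position; "orientation": TCP orientation; "ft_force": force on the tool from outside, world axes, zero at the start; "moment": the same for the moment, N m; "width": opening from 0.0 (shut) to 1.0 (fully open).
Only numpy, scipy, OpenCV 4.12 (cv2) and the standard library are available. Lean on these libraries where they do the work, as an engineer would, in place of code of your own. Each camera call takes 0.05 s, during which the arm holds its last target.

## Working session

There is one attempt and no reset: what is moved stays moved. The work goes in short steps, Python scripts to look and compute and a tool call to move; the robot and the scene stay as the last step left them, time stands still between calls to the robot, and variables do not carry over. Pictures are saved under pics/ and viewed, and the job is handed in when it is done.

Besides the shell and the picture viewer there is one more tool, called after "Request:" by a JSON object that holds its "api" and its "payload". move_arm: Moves the arm, as the interface text tells. Its arguments: {"type":"object","properties":{"commands":{"type":"array"}},"required":["commands"]}

```bash
ls; mkdir -p pics; python3 - <<'E'
from plant import manip, cams
import cv2
s=manip.state();print(s)
for n in("side","top"):
    cv2.imwrite(f"pics/{n}0.png",cams.capture(n)); print(n,cams.camera_model(n))
E
```

```text
pics
{'clock': 0.0, 'qpos': array([ 6.16334974e+01,  1.03991836e+01,  9.21293510e+01,  1.31447464e-03,
        7.75656189e+01, -1.18199585e+01]), 'joint_velocities': array([-0.00864269,  0.06764151, -0.11203275, -0.03076923, -0.01478837,
        0.05874268]), 'tau': array([ 8.40998800e-04, -4.33878779e+01, -3.41843390e+01,  7.02386792e-02,
        3.84621613e-02, -8.02368663e-05]), 'tool_pos': array([0.16346882, 0.55071059, 0.21555619]), 'orientation': array([-9.00918941e+01,  2.05420600e-02, -1.65468447e+01]), 'ft_force': array([0.29633273, 0.13257802, 0.65535821]), 'moment': array([-0.00439135,  0.00885027, -0.01339303]), 'width': 0.9974708516461328}
side {'vertical_fov': 42.49083636510344, 'cx': 270.3476151074239, 'cy': 221.3818229296706, 'dist_coeffs': array([-0.1924476,  0.       ,  0.       ,  0.       ,  0.       ]), 'T': array([[ 0.79384399, -0.33313484,  0.50875622, -0.22714822],
       [-0.60787058, -0.41066715,  0.67959241, -0.91152123],
       [-0.01746644, -0.8487483 , -0.52850852,  0.79457447],
       [ 0.        ,  0.        ,  0.        ,  1.        ]])}
top {'vertical_fov': 48.22203462058245, 'cx': 280.7858894581105, 'cy': 210.94027794127425, 'dist_coeffs': array([0.05171901, 0.        , 0.        , 0.        , 0.        ]), 'T': array([[-0.01509385, -0.99036414,  0.1376628 ,  0.29992345],
       [-0.99982471,  0.01342375, -0.0130522 ,  0.0409583 ],
       [ 0.01107848, -0.13783567, -0.99039315,  1.37331483],
       [ 0.        ,  0.        ,  0.        ,  1.        ]])}
```

View pics/top0.png

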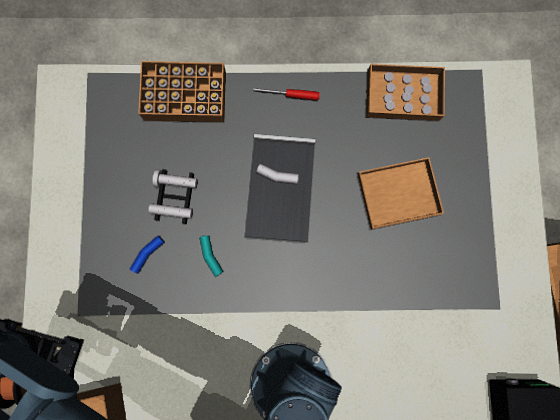

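View pics/side0.png

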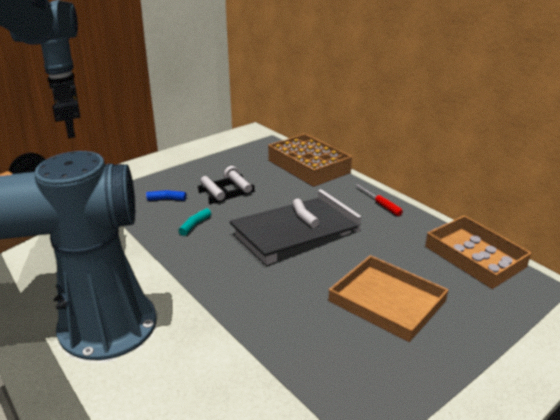

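The top view shows the plate around (280,188), with the stop at the far end (y≈138), and the bent grey shaft at (278,175). The cradle is at (173,197): the collared shaft is the upper one (175,180), the plain one is the lower one (170,211). The empty tray is at (400,193). I'll enlarge these.

```bash
python3 - <<'E'
import cv2
im=cv2.imread("pics/top0.png")
def crop(x0,y0,w,h,k,n):
    c=cv2.resize(im[y0:y0+h,x0:x0+w],None,fx=k,fy=k,interpolation=cv2.INTER_CUBIC)
    for i in range(0,w,10):
        cv2.putText(c,str(x0+i),(i*k,8),0,.3,(0,255,255),1); cv2.line(c,(i*k,10),(i*k,14),(0,255,255),1)
    for j in range(0,h,10):
        cv2.putText(c,str(y0+j),(0,j*k+3),0,.3,(0,255,255),1)
    cv2.imwrite(n,c)
crop(235,125,90,125,4,"pics/c_plate.png")
crop(140,160,70,70,7,"pics/c_cradle.png")
crop(350,150,100,85,6,"pics/c_tray.png")
E
```

```text
(no output)
```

View pics/c_plate.png

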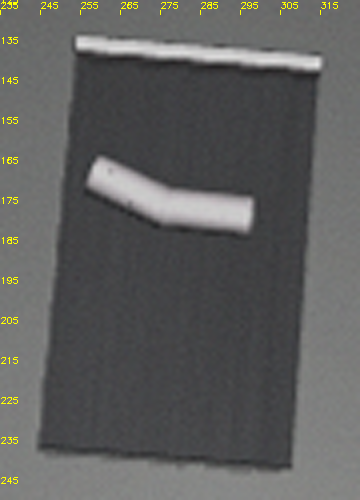

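View pics/c_cradle.png

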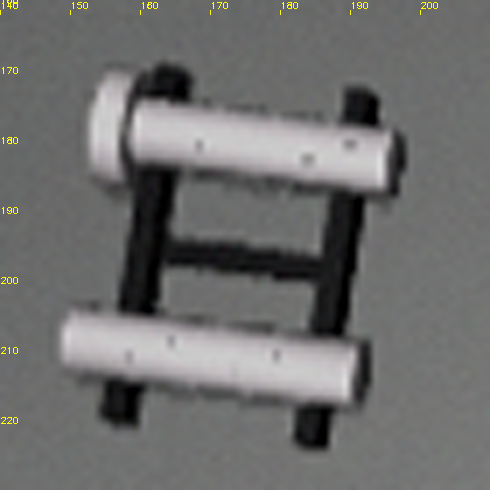

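View pics/c_tray.png

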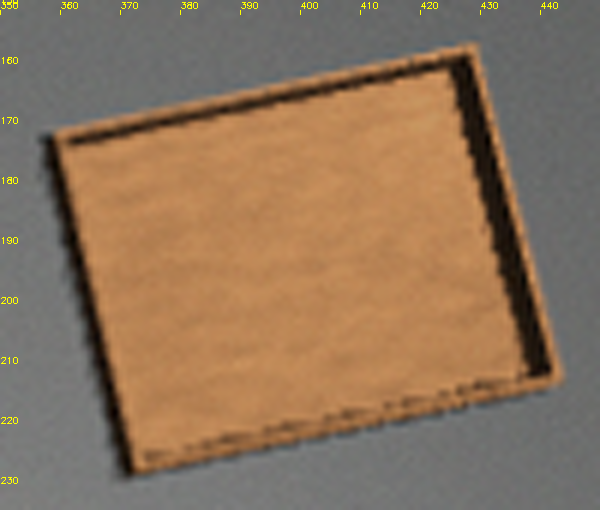

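```bash
cat > h.py <<'E'
import numpy as np, cv2
from plant import manip, cams
def K(n):
    m=cams.camera_model(n); f=210/np.tan(np.radians(m["vertical_fov"]/2))
    return np.array([[f,0,m["cx"]],[0,f,m["cy"]],[0,0,1]]),m["dist_coeffs"],m["T"]
def back(n,uv,z):
    k,d,T=K(n); p=cv2.undistortPoints(np.array([[uv]],float),k,d)[0,0]
    r=T[:3,:3]@[p[0],p[1],1]; o=T[:3,3]; return o+r*(z-o[2])/r[2]
def proj(n,P):
    k,d,T=K(n); Ti=np.linalg.inv(T)
    return cv2.projectPoints(np.atleast_2d(P).astype(float),cv2.Rodrigues(Ti[:3,:3])[0],Ti[:3,3],k,d)[0][:,0]
def cr(x0,y0,k,c): return [(c[0]+.5)/k-.5+x0,(c[1]+.5)/k-.5+y0]
def cap(n,f):
    im=cams.capture(n); cv2.imwrite(f,im); return im
E
python3 - <<'E'
from h import *
np.set_printoptions(precision=4,suppress=True)
B=lambda o,k,c,z:back("top",cr(*o,k,c),z)
P=lambda c,z:B((235,125),4,c,z)
a=[P((38,450),.0455),P((292,468),.0455),P((320,60),.05),P((77,37),.05),P((77,50),.05),P((320,70),.05)]
print("plate",*a,sep="\n")
print("widths",np.linalg.norm(a[0]-a[1]),np.linalg.norm(a[4]-a[5]))
lo=(a[0]+a[1])[:2]/2; hi=(a[4]+a[5])[:2]/2
print("len to stop (290)",np.linalg.norm(hi-lo)); d=(hi-lo)/np.linalg.norm(hi-lo); print("yaw",np.degrees(np.arctan2(d[1],d[0])),"centre",lo+.15*d,hi-.14*d)
e1=a[1]-a[0];e2=a[5]-a[4];print("yaw by edges",[np.degrees(np.arctan2(e[1],e[0]))+90 for e in(e1,e2)])
z=.046
b=[P((93,171),z),P((163,206),z),P((251,215),z)]
print("bent",*b); print(np.linalg.norm(b[0]-b[1]),np.linalg.norm(b[1]-b[2]),np.linalg.norm(b[0]-b[2]))
C=lambda c,z:B((140,160),7,c,z)
l,r=C((65,336),.028),C((358,375),.028); print("str",l,r,(l+r)/2,np.linalg.norm(l-r)); e=l-r;print("dir",np.degrees(np.arctan2(e[1],e[0])))
T=lambda c:B((350,150),6,c,.035)
t=[T(c) for c in((50,135),(476,45),(563,378),(130,475))];print("tray",*t,sep="\n");print(np.mean(t,0),[np.linalg.norm(t[i]-t[i-1]) for i in range(4)])
E
```

```text
plate
[0.411  0.1284 0.0455]
[ 0.3957 -0.0512  0.0455]
[ 0.6918 -0.078   0.05  ]
[0.7111 0.0983 0.05  ]
[0.7014 0.0984 0.05  ]
[ 0.6844 -0.0778  0.05  ]
widths 0.18027140485354612 0.17708733271077798
len to stop (290) 0.2908767104463497
yaw -5.580340228459921 centre [0.5527 0.024 ] [0.5535 0.0239]
yaw by edges [np.float64(-4.876101601533563), np.float64(-5.52478852580856)]
bent [0.6124 0.0878 0.046 ] [0.586  0.0375 0.046 ] [ 0.5786 -0.0258  0.046 ]
0.05674306971984145 0.06379043166422022 0.11851188767336363
str [0.5018 0.4026 0.028 ] [0.484  0.2829 0.028 ] [0.4929 0.3427 0.028 ] 0.12110927753478111
dir 81.53936938959974
tray
[ 0.5972 -0.2031  0.035 ]
[ 0.6388 -0.4116  0.035 ]
[ 0.4749 -0.4437  0.035 ]
[ 0.4309 -0.2351  0.035 ]
[ 0.5355 -0.3234  0.035 ] [np.float64(0.1693222578328059), np.float64(0.2125867986027105), np.float64(0.16709662555949878), np.float64(0.21315035127420406)]
```

```bash
cat > ov.py <<'E'
from h import *
def rz(a): a=np.radians(a); return np.array([[np.cos(a),-np.sin(a),0],[np.sin(a),np.cos(a),0],[0,0,1]])
def pl(l,o,y): return (rz(y)@np.array(l,float).T).T+np.array([o[0],o[1],0])
PL=((.553,.024),-5.3); TR=((.5355,-.3234),11.2)
def draw(im,n,k,x0,y0,bent=((.586,.0345,.0467),-16.6),st=((.493,.343,.028),-8.5)):
    im=cv2.resize(im,None,fx=k,fy=k,interpolation=cv2.INTER_CUBIC)
    def L(P,c,cl=False):
        q=((proj(n,P)+.5)*k).astype(np.int32); cv2.polylines(im,[q],cl,c,1)
    L(pl([[-.15,-.09,.0455],[-.15,.09,.0455],[.14,.09,.0252],[.14,-.09,.0252]],*PL),(0,255,255),True)
    L(pl([[.14,-.09,.05],[.14,.09,.05]],*PL),(0,255,0))
    L(pl([[-.085,-.105,.035],[-.085,.105,.035],[.085,.105,.035],[.085,-.105,.035]],*TR),(255,255,0),True)
    if bent:
        for s in(-.014,.014): 
            b=pl([[.0103+s,-.059,bent[0][2]],[s,0,bent[0][2]],[.0103+s,.059,bent[0][2]]],bent[0],bent[1]); L(b,(0,0,255))
    if st:
        for s in(-.014,.014): L(pl([[s,-.06,st[0][2]],[s,.06,st[0][2]]],st[0],st[1]),(0,0,255))
    h,w=int(600/k),int(800/k)
    return im[int(y0*k):int(y0*k)+600,int(x0*k):int(x0*k)+800]
E
python3 - <<'E'
from ov import *
cv2.imwrite("pics/ovs.png",draw(cv2.imread("pics/side0.png"),"side",2.6,180,150))
E
```

```text
(no output)
```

View pics/ovs.png

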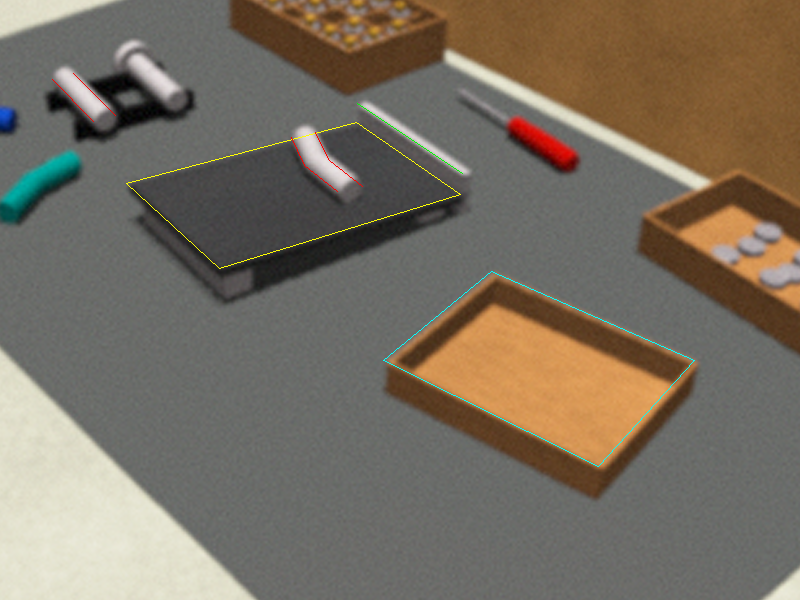

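Request:
{"api": "move_arm", "payload": {"commands": [{"spin":0.15,"claw":0},{"spin":0.15,"claw":0},{"spin":0.15,"claw":0},{"spin":0.15,"claw":0},{"spin":0.15,"claw":0},{"spin":0.15,"claw":0},{"spin":0.15,"claw":0},{"spin":0.15,"claw":0},{"spin":0.15,"claw":0},{"spin":0.15,"claw":0},{"spin":0.07,"claw":0}]}}

```text
invalid input at $.commands[0]: expected keys dx, dy, dz, spin, claw
```

Request:
{"api": "move_arm", "payload": {"commands": [{"dx":0,"dy":0,"dz":0,"spin":0.15,"claw":0},{"dx":0,"dy":0,"dz":0,"spin":0.15,"claw":0},{"dx":0,"dy":0,"dz":0,"spin":0.15,"claw":0},{"dx":0,"dy":0,"dz":0,"spin":0.15,"claw":0},{"dx":0,"dy":0,"dz":0,"spin":0.15,"claw":0},{"dx":0,"dy":0,"dz":0,"spin":0.15,"claw":0},{"dx":0,"dy":0,"dz":0,"spin":0.15,"claw":0},{"dx":0,"dy":0,"dz":0,"spin":0.15,"claw":0},{"dx":0,"dy":0,"dz":0,"spin":0.15,"claw":0},{"dx":0,"dy":0,"dz":0,"spin":0.15,"claw":0},{"dx":0,"dy":0,"dz":0,"spin":0.07,"claw":0}]}}

```text
clock: 1.2
tool_pos: [0.1615, 0.5471, 0.2095]
orientation: [-90.1, -0.7, -107.2]
ft_force: [-0.8, -0.4, -1.0]
width: 0.501
```

```bash
cat > go.py <<'E'
import sys
from ov import *
x,y,z,w=map(float,sys.argv[1:5])
s=manip.state(); p=s["tool_pos"]; o=s["orientation"]
from scipy.spatial.transform import Rotation as R
r=R.from_euler("xyz",o,degrees=True).as_matrix()
d=r.T@(np.array([x,y,z])-p)*100
print("t",s["clock"],"pos",p.round(4),"rpy",o.round(2),"width mm",round(s["width"]*88,1),"F",s["ft_force"].round(1))
print("need dx,dy,dz cm",d.round(2),"spin",round(np.radians((o[2]-w+180)%360-180),3),"max rows",np.linalg.norm(d)/5)
E
python3 go.py .586 .0345 .12 -106.6
```

```text
t 1.2 pos [0.1615 0.5471 0.2095] rpy [ -90.15   -0.73 -107.15] width mm 44.1 F [-0.8 -0.4 -1. ]
need dx,dy,dz cm [36.34  9.27 55.7 ] spin -0.01 max rows 13.430686607693783
```

Request:
{"api": "move_arm", "payload": {"commands": [{"dx":2.7,"dy":0,"dz":4.1,"spin":0,"claw":0},{"dx":2.7,"dy":0,"dz":4.1,"spin":0,"claw":0},{"dx":2.7,"dy":0,"dz":4.1,"spin":0,"claw":0},{"dx":2.7,"dy":0,"dz":4.1,"spin":0,"claw":0},{"dx":2.7,"dy":0,"dz":4.1,"spin":0,"claw":0},{"dx":2.7,"dy":0,"dz":4.1,"spin":0,"claw":0},{"dx":2.7,"dy":0,"dz":4.1,"spin":0,"claw":0},{"dx":2.7,"dy":0,"dz":4.1,"spin":0,"claw":0},{"dx":2.7,"dy":0,"dz":4.1,"spin":0,"claw":0},{"dx":2.7,"dy":0,"dz":4.1,"spin":0,"claw":0},{"dx":2.7,"dy":0,"dz":4.1,"spin":0,"claw":0},{"dx":2.7,"dy":0,"dz":4.1,"spin":0,"claw":0}]}}

```text
clock: 2.4
tool_pos: [0.5386, 0.0845, 0.2082]
orientation: [-90.4, -0.8, -106.6]
ft_force: [0.5, 0.5, -0.0]
width: 0.497
```

```bash
python3 go.py .586 .0345 .12 -106.6
```

```text
t 2.4 pos [0.5386 0.0845 0.2082] rpy [ -90.37   -0.84 -106.64] width mm 43.7 F [ 0.5  0.5 -0. ]
need dx,dy,dz cm [3.3  8.83 6.03] spin -0.001 max rows 2.2374515810313773
```

Request:
{"api": "move_arm", "payload": {"commands": [{"dx":1.7,"dy":1,"dz":3,"spin":0,"claw":0},{"dx":1.6,"dy":2,"dz":3,"spin":0,"claw":0},{"dx":0,"dy":3,"dz":0,"spin":0,"claw":0},{"dx":0,"dy":2.5,"dz":0,"spin":0,"claw":0},{"dx":0,"dy":0,"dz":0,"spin":0,"claw":0}]}}

```text
clock: 2.9
tool_pos: [0.5911, 0.0242, 0.1195]
orientation: [-90.3, -0.9, -107.2]
ft_force: [-0.1, 1.2, -0.2]
width: 0.496
```

```bash
python3 go.py .586 .0345 .037 -106.6
```

```text
t 2.9 pos [0.5911 0.0242 0.1195] rpy [ -90.29   -0.88 -107.2 ] width mm 43.6 F [-0.1  1.2 -0.2]
need dx,dy,dz cm [-0.96  8.24 -0.75] spin -0.01 max rows 1.6652686025114936
```

Request:
{"api": "move_arm", "payload": {"commands": [{"dx":-0.9,"dy":0,"dz":-0.7,"spin":-0.01,"claw":0},{"dx":0,"dy":1.5,"dz":0,"spin":0,"claw":0},{"dx":0,"dy":1.5,"dz":0,"spin":0,"claw":0},{"dx":0,"dy":0,"dz":0,"spin":0,"claw":0},{"dx":0,"dy":0,"dz":0,"spin":0,"claw":0}]}}

```text
clock: 3.4
tool_pos: [0.5875, 0.0369, 0.0902]
orientation: [-90.1, -0.8, -106.4]
ft_force: [0.0, -1.0, 0.0]
width: 0.5
```

```bash
python3 go.py .586 .0345 .037 -106.6; python3 - <<'E'
from h import *
a=cap("side","pics/s1.png");b=cap("top","pics/t1.png")
cv2.imwrite("pics/v1.png",np.hstack([cv2.resize(a[120:270,220:370],(400,400)),cv2.resize(b[110:260,210:360],(400,400))]))
E
```

```text
t 3.4 pos [0.5875 0.0369 0.0902] rpy [ -90.11   -0.83 -106.44] width mm 44.0 F [ 0. -1.  0.]
need dx,dy,dz cm [ 0.2   5.33 -0.06] spin 0.003 max rows 1.065908575033134
```

View pics/v1.png

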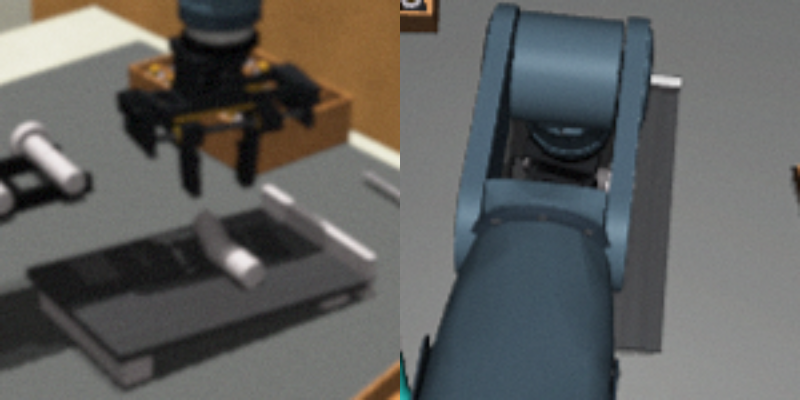

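The side view shows the open fingers above the kink and straddling it; the arm hides the shaft in the top view. Next I descend.

Request:
{"api": "move_arm", "payload": {"commands": [{"dx":0.2,"dy":2,"dz":-0.05,"spin":0,"claw":0},{"dx":0,"dy":1.5,"dz":0,"spin":0,"claw":0},{"dx":0,"dy":0.8,"dz":0,"spin":0,"claw":0},{"dx":0,"dy":0,"dz":0,"spin":0,"claw":0},{"dx":0,"dy":0,"dz":0,"spin":0,"claw":0}]}}

```text
clock: 4.0
tool_pos: [0.5886, 0.034, 0.0484]
orientation: [-89.8, -0.8, -106.5]
ft_force: [1.0, 0.4, 0.1]
width: 0.501
```

```bash
python3 go.py .586 .0345 .037 -106.6
```

```text
t 4.0 pos [0.5886 0.034  0.0484] rpy [ -89.83   -0.79 -106.47] width mm 44.1 F [1.  0.4 0.1]
need dx,dy,dz cm [ 0.01  1.14 -0.27] spin 0.002 max rows 0.23362517434452243
```

Request:
{"api": "move_arm", "payload": {"commands": [{"dx":0,"dy":0.6,"dz":-0.25,"spin":0,"claw":0},{"dx":0,"dy":0.4,"dz":0,"spin":0,"claw":0},{"dx":0,"dy":0,"dz":0,"spin":0,"claw":0},{"dx":0,"dy":0,"dz":0,"spin":0,"claw":0}]}}

```text
clock: 4.4
tool_pos: [0.5871, 0.0346, 0.039]
orientation: [-89.7, -0.8, -106.5]
ft_force: [-0.4, -0.1, 0.9]
width: 0.506
```

```bash
python3 go.py .586 .0345 .037 -106.6
```

```text
t 4.4 pos [0.5871 0.0346 0.039 ] rpy [ -89.7    -0.77 -106.46] width mm 44.5 F [-0.4 -0.1  0.9]
need dx,dy,dz cm [ 0.04  0.2  -0.1 ] spin 0.002 max rows 0.046257548002527064
```

Request:
{"api": "move_arm", "payload": {"commands": [{"dx":0,"dy":0.2,"dz":-0.1,"spin":0,"claw":0},{"dx":0,"dy":0,"dz":0,"spin":0,"claw":0},{"dx":0,"dy":0,"dz":0,"spin":0,"claw":1},{"dx":0,"dy":0,"dz":0,"spin":0,"claw":1},{"dx":0,"dy":0,"dz":0,"spin":0,"claw":1},{"dx":0,"dy":0,"dz":0,"spin":0,"claw":1},{"dx":0,"dy":0,"dz":0,"spin":0,"claw":1},{"dx":0,"dy":-0.5,"dz":0,"spin":0,"claw":1},{"dx":0,"dy":-2,"dz":0,"spin":0,"claw":1},{"dx":0,"dy":-3,"dz":0,"spin":0,"claw":1},{"dx":0,"dy":0,"dz":0,"spin":0,"claw":1},{"dx":0,"dy":0,"dz":0,"spin":0,"claw":1}]}}

```text
clock: 5.6
tool_pos: [0.5863, 0.0357, 0.095]
orientation: [-89.7, -0.8, -106.5]
ft_force: [0.7, -0.4, -0.5]
width: 0.002
```

```bash
python3 go.py .5355 -.3234 .16 -79; python3 - <<'E'
from h import *
a=cap("side","pics/s2.png")
cv2.imwrite("pics/v2.png",cv2.resize(a[80:280,200:400],(600,600)))
E
```

```text
t 5.6 pos [0.5863 0.0357 0.095 ] rpy [ -89.66   -0.76 -106.47] width mm 0.1 F [ 0.7 -0.4 -0.5]
need dx,dy,dz cm [35.96 -5.99  5.34] spin -0.479 max rows 7.368422116164533
```

View pics/v2.png

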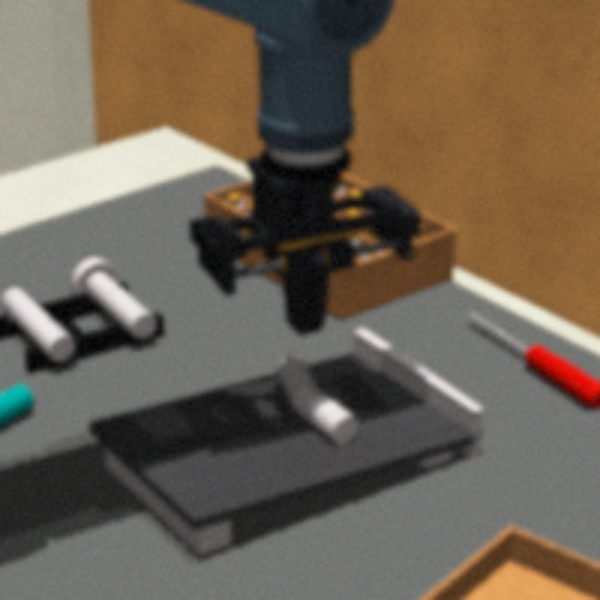

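The fingers shut empty, and the shaft is still on the plate. I'll check whether it moved.

```bash
python3 - <<'E'
from ov import *
cv2.imwrite("pics/v3.png",np.hstack([draw(cv2.imread(f"pics/{n}.png"),"side",6,270,185)[:400,:400] for n in("side0","s2")]))
E
```

```text
(no output)
```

View pics/v3.png

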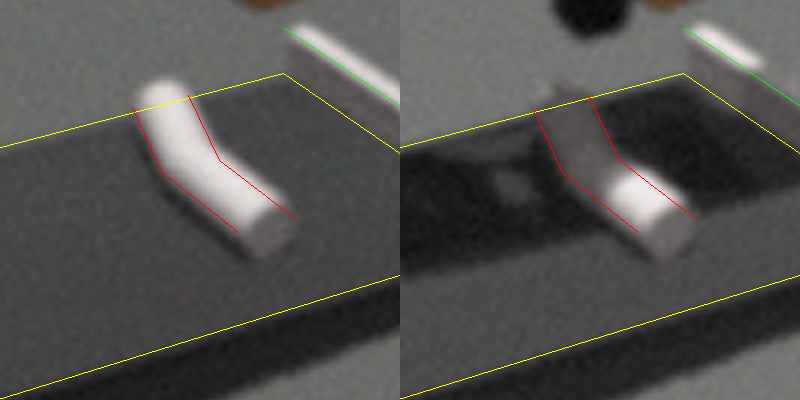

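Request:
{"api": "move_arm", "payload": {"commands": [{"dx":0,"dy":0,"dz":0,"spin":0,"claw":0.14},{"dx":0,"dy":0,"dz":0,"spin":0,"claw":0.14},{"dx":0,"dy":0,"dz":0,"spin":0,"claw":0.14},{"dx":0,"dy":1.5,"dz":0,"spin":0,"claw":0.14},{"dx":0,"dy":1.5,"dz":0,"spin":0,"claw":0.14},{"dx":0,"dy":0,"dz":0,"spin":0,"claw":0.14},{"dx":0,"dy":0,"dz":0,"spin":0,"claw":0.14}]}}

```text
clock: 6.35
tool_pos: [0.5834, 0.0354, 0.0576]
orientation: [-90.1, -0.8, -106.5]
ft_force: [1.1, -0.4, 0.3]
width: 0.432
```

```bash
python3 go.py .5865 .0345 .036 -106.6
```

```text
t 6.35 pos [0.5834 0.0354 0.0576] rpy [ -90.06   -0.83 -106.48] width mm 38.0 F [ 1.1 -0.4  0.3]
need dx,dy,dz cm [-0.03  2.16  0.32] spin 0.002 max rows 0.4372472462985616
```

Request:
{"api": "move_arm", "payload": {"commands": [{"dx":0,"dy":0,"dz":0.3,"spin":0,"claw":0.14},{"dx":0,"dy":0.7,"dz":0,"spin":0,"claw":0.14},{"dx":0,"dy":0.5,"dz":0,"spin":0,"claw":0.14},{"dx":0,"dy":0,"dz":0,"spin":0,"claw":0.14},{"dx":0,"dy":0,"dz":0,"spin":0,"claw":0.14}]}}

```text
clock: 6.85
tool_pos: [0.5869, 0.0342, 0.0448]
orientation: [-90.0, -0.8, -106.5]
ft_force: [0.5, 0.4, 0.0]
width: 0.425
```

```bash
python3 go.py .5865 .0345 .036 -106.6
```

```text
t 6.85 pos [0.5869 0.0342 0.0448] rpy [ -90.03   -0.82 -106.48] width mm 37.4 F [0.5 0.4 0. ]
need dx,dy,dz cm [-0.03  0.88 -0.05] spin 0.002 max rows 0.17641894900022476
```

Request:
{"api": "move_arm", "payload": {"commands": [{"dx":0,"dy":0.4,"dz":0,"spin":0,"claw":0.14},{"dx":0,"dy":0.3,"dz":0,"spin":0,"claw":0.14},{"dx":0,"dy":0,"dz":0,"spin":0,"claw":0.14},{"dx":0,"dy":0,"dz":0,"spin":0,"claw":0.14}]}}

```text
clock: 7.25
tool_pos: [0.5871, 0.0341, 0.0377]
orientation: [-90.0, -0.8, -106.5]
ft_force: [0.3, 0.3, 0.9]
width: 0.432
```

```bash
python3 go.py .5865 .0345 .036 -106.6
```

```text
t 7.25 pos [0.5871 0.0341 0.0377] rpy [ -89.99   -0.81 -106.48] width mm 38.0 F [0.3 0.3 0.9]
need dx,dy,dz cm [-0.02  0.17 -0.07] spin 0.002 max rows 0.03630928503620249
```

Lower in 1 mm steps, watching the force.

Request:
{"api": "move_arm", "payload": {"commands": [{"dx":0,"dy":0.1,"dz":0,"spin":0,"claw":0.14},{"dx":0,"dy":0.1,"dz":0,"spin":0,"claw":0.14},{"dx":0,"dy":0,"dz":0,"spin":0,"claw":0.14}]}}

```text
clock: 7.55
tool_pos: [0.5873, 0.0341, 0.0357]
orientation: [-90.0, -0.8, -106.5]
ft_force: [0.0, -0.1, 0.3]
width: 0.433
```

```bash
python3 go.py .5865 .0345 .036 -106.6
```

```text
t 7.55 pos [0.5873 0.0341 0.0357] rpy [ -89.97   -0.81 -106.47] width mm 38.1 F [ 0.  -0.1  0.3]
need dx,dy,dz cm [-0.01 -0.03 -0.09] spin 0.002 max rows 0.018172982172364054
```

Request:
{"api": "move_arm", "payload": {"commands": [{"dx":0,"dy":0.1,"dz":0,"spin":0,"claw":0.14},{"dx":0,"dy":0,"dz":0,"spin":0,"claw":0.14}]}}

```text
clock: 7.75
tool_pos: [0.5874, 0.0341, 0.0347]
orientation: [-90.0, -0.8, -106.5]
ft_force: [-0.5, -0.0, -0.0]
width: 0.428
```

```bash
python3 go.py .5865 .0345 .036 -106.6
```

```text
t 7.75 pos [0.5874 0.0341 0.0347] rpy [ -89.95   -0.81 -106.47] width mm 37.7 F [-0.5 -0.  -0. ]
need dx,dy,dz cm [-0.01 -0.13 -0.09] spin 0.002 max rows 0.03155563987841597
```

Request:
{"api": "move_arm", "payload": {"commands": [{"dx":0,"dy":0.1,"dz":0,"spin":0,"claw":0.14},{"dx":0,"dy":0,"dz":0,"spin":0,"claw":0.5},{"dx":0,"dy":0,"dz":0,"spin":0,"claw":0.5},{"dx":0,"dy":0,"dz":0,"spin":0,"claw":0.5}]}}

```text
clock: 8.15
tool_pos: [0.5871, 0.0342, 0.0336]
orientation: [-90.0, -0.8, -106.5]
ft_force: [-0.7, 0.6, 1.0]
width: 0.25
```

```bash
python3 go.py .5865 .0345 .036 -106.6
```

```text
t 8.15 pos [0.5871 0.0342 0.0336] rpy [ -89.99   -0.81 -106.47] width mm 22.0 F [-0.7  0.6  1. ]
need dx,dy,dz cm [-0.01 -0.24 -0.07] spin 0.002 max rows 0.04942313337079187
```

```bash
python3 - <<'E'
from h import *
a=cap("side","pics/s4.png");b=cap("top","pics/t4.png")
cv2.imwrite("pics/v4.png",np.hstack([cv2.resize(a[150:250,240:340],(400,400),interpolation=2),cv2.resize(b[110:260,210:360],(400,400))]))
print(proj("side",[.587,.034,.0336]))
E
```

```text
[[301.73793777 216.33536778]]
```

View pics/v4.png

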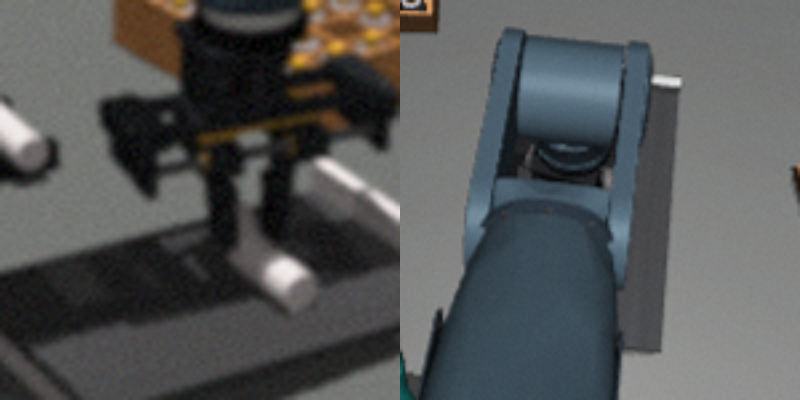

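```bash
python3 - <<'E'
from ov import *
def ann(f,tcp,yaw,w,x0,y0,k=8):
    im=cv2.imread(f); im=cv2.resize(im,None,fx=k,fy=k,interpolation=2)
    j=rz(yaw+90)[:2,0]; t=rz(yaw)[:2,0]
    for s,c in((w/2,(0,0,255)),(-w/2,(0,255,0)),(w/2+.0175,(0,0,255)),(-w/2-.0175,(0,255,0))):
        P=[np.r_[tcp[:2]+j*s+t*u,tcp[2]] for u in(-.009,.009)]
        P.append(P[1]+[0,0,.03])
        cv2.polylines(im,[((proj("side",np.array(P))+.5)*k).astype(np.int32)],False,c,1)
    return im[y0*k:y0*k+400,x0*k:x0*k+400]
a=ann("pics/s4.png",np.array([.5871,.0342,.0336]),-106.5,.022,277,185)
b=ann("pics/s2.png",np.array([.5863,.0357,.095]),-106.5,.0,277,155)
cv2.imwrite("pics/v5.png",np.hstack([a,b]))
E
```

```text
(no output)
```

View pics/v5.png

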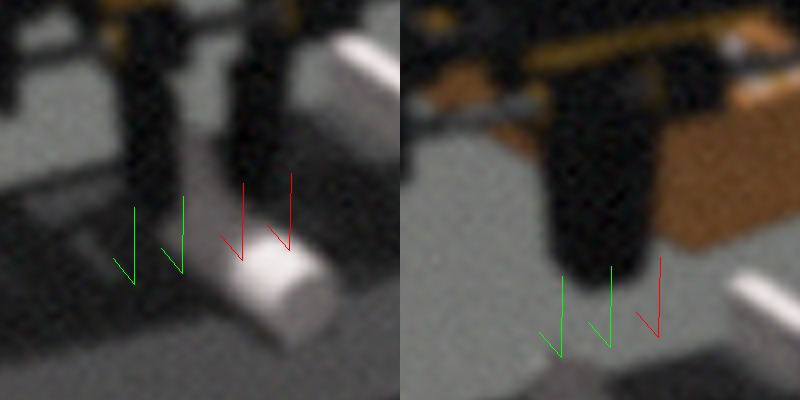

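```bash
python3 - <<'E'
from h import *
P=[.1635,.5507,.2156]
print(proj("side",P),proj("top",P))
a=cv2.imread("pics/side0.png");b=cv2.imread("pics/top0.png")
for n,i in(("side",a),("top",b)):
    u=proj(n,P)[0]; 
    i[int(round(u[1])),int(round(u[0]))]=(0,0,255)
cv2.imwrite("pics/v6.png",np.hstack([cv2.resize(a[60:180,20:140],(400,400),interpolation=2),cv2.resize(b[290:410,0:120],(400,400),interpolation=2)]))
E
```

```text
[[ 72.06623173 137.96314406]] [[ 59.74239165 339.01085359]]
```

View pics/v6.png

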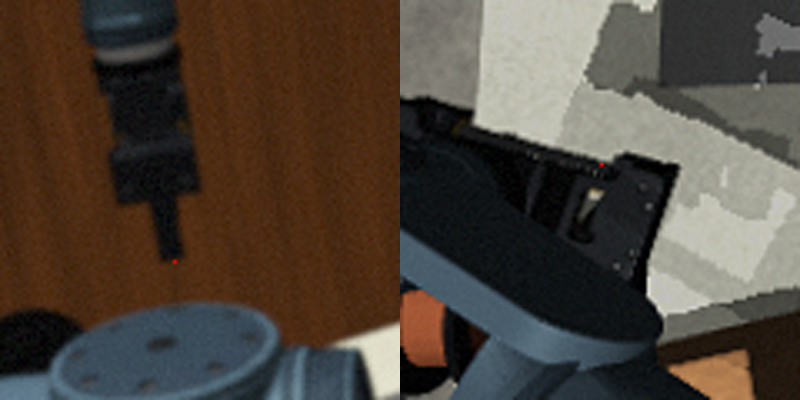

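```bash
python3 - <<'E'
from ov import *
s=manip.state(); print(s["qpos"].round(2),s["tool_pos"],s["orientation"],s["ft_force"],s["clock"])
def ann(f,tcp,yaw,w,x0,y0,k=8):
    im=cv2.imread(f); im=cv2.resize(im,None,fx=k,fy=k,interpolation=2)
    j=rz(yaw+90)[:2,0]; t=rz(yaw)[:2,0]
    for s,c in((w/2,(0,0,255)),(-w/2,(0,255,0)),(w/2+.0175,(0,0,255)),(-w/2-.0175,(0,255,0))):
        P=[np.r_[tcp[:2]+j*s+t*u,tcp[2]] for u in(-.009,.009)]
        P.append(P[1]+[0,0,.03])
        cv2.polylines(im,[((proj("side",np.array(P))+.5)*k).astype(np.int32)],False,c,1)
    return im[y0*k:y0*k+400,x0*k:x0*k+400]
a=ann("pics/s1.png",np.array([.5875,.0369,.0902]),-106.5,.044,277,165)
b=ann("pics/side0.png",np.array([.1635,.5507,.2156]),-16.5,.088,50,110)
cv2.imwrite("pics/v7.png",np.hstack([a,b]))
E
```

```text
[-7.76 24.98 96.74 -0.94 58.39  9.21] [0.5871622  0.03417319 0.03368179] [ -89.97985716   -0.81049733 -106.47302794] [-1.31296364  0.34900234  0.65156873] 8.25
```

View pics/v7.png

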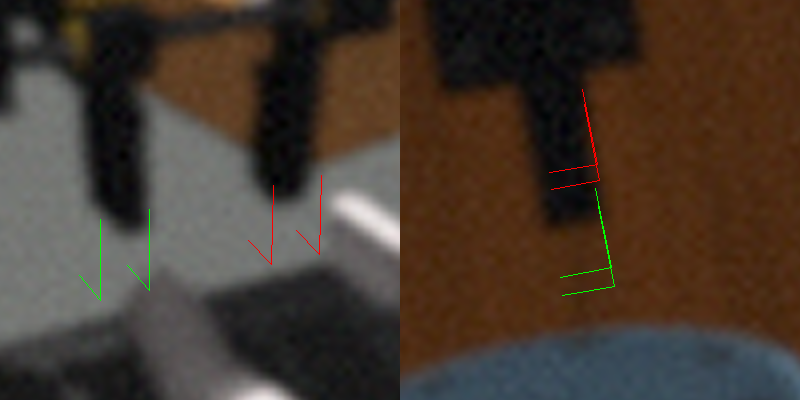

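The fingertips show about 7 px, or roughly 20 mm, above where the reported TCP projects. This was already so at the start pose. They closed to 22 mm without touching the 28 mm shaft, so the real tips are about 2 cm higher than reported. I'll open and go lower, using the picture and the force as guides.

Request:
{"api": "move_arm", "payload": {"commands": [{"dx":0,"dy":0,"dz":0,"spin":0,"claw":0.1},{"dx":0,"dy":0,"dz":0,"spin":0,"claw":0.1},{"dx":0,"dy":0.3,"dz":0,"spin":0,"claw":0.1},{"dx":0,"dy":0.3,"dz":0,"spin":0,"claw":0.1},{"dx":0,"dy":0,"dz":0,"spin":0,"claw":0.1}]}}

```text
clock: 8.75
tool_pos: [0.5876, 0.0339, 0.0273]
orientation: [-89.9, -0.8, -106.5]
ft_force: [-0.3, 0.5, 0.1]
width: 0.446
```

```bash
python3 go.py .5865 .0345 .018 -106.6;  python3 - <<'E'
from h import *
a=cap("side","pics/s5.png")
cv2.imwrite("pics/v8.png",cv2.resize(a[150:250,240:340],(600,600),interpolation=2))
E
```

```text
t 8.75 pos [0.5876 0.0339 0.0273] rpy [ -89.91   -0.81 -106.47] width mm 39.3 F [-0.3  0.5  0.1]
need dx,dy,dz cm [-0.04  0.92 -0.13] spin 0.002 max rows 0.18678656779540845
```

View pics/v8.png

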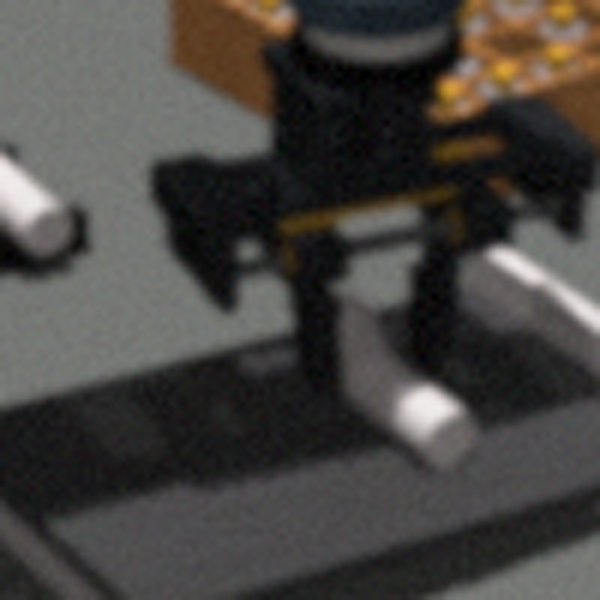

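The reported z (27 mm) is now below the plate surface with zero force, which confirms the offset. The fingers straddle the shaft at (345,350) in the crop. Going lower.

Request:
{"api": "move_arm", "payload": {"commands": [{"dx":0,"dy":0.3,"dz":-0.1,"spin":0,"claw":0.1},{"dx":0,"dy":0.2,"dz":0,"spin":0,"claw":0.1},{"dx":0,"dy":0,"dz":0,"spin":0,"claw":0.1}]}}

```text
clock: 9.1
tool_pos: [0.5867, 0.0341, 0.0219]
orientation: [-89.9, -0.8, -106.5]
ft_force: [-0.3, 0.3, 0.1]
width: 0.452
```

Request:
{"api": "move_arm", "payload": {"commands": [{"dx":0,"dy":0.2,"dz":0,"spin":0,"claw":0.1},{"dx":0,"dy":0,"dz":0,"spin":0,"claw":0.1}]}}

```text
clock: 9.3
tool_pos: [0.5866, 0.0341, 0.0196]
orientation: [-89.9, -0.8, -106.5]
ft_force: [-0.7, 0.0, 0.2]
width: 0.454
```

Request:
{"api": "move_arm", "payload": {"commands": [{"dx":0,"dy":0.2,"dz":0,"spin":0,"claw":0.1},{"dx":0,"dy":0,"dz":0,"spin":0,"claw":0.1}]}}

```text
clock: 9.5
tool_pos: [0.5867, 0.0341, 0.0176]
orientation: [-89.9, -0.8, -106.5]
ft_force: [0.4, 0.4, -0.8]
width: 0.449
```

Request:
{"api": "move_arm", "payload": {"commands": [{"dx":0,"dy":0,"dz":0,"spin":0,"claw":1},{"dx":0,"dy":0,"dz":0,"spin":0,"claw":1},{"dx":0,"dy":0,"dz":0,"spin":0,"claw":1}]}}

```text
clock: 9.8
tool_pos: [0.5867, 0.0341, 0.0175]
orientation: [-89.9, -0.8, -106.5]
ft_force: [-0.0, -0.3, -0.3]
width: 0.318
```

Width is 28.0 mm, so the shaft is gripped. For a firmer hold I'll open and go a little deeper first, feeling for contact with the plate.

Request:
{"api": "move_arm", "payload": {"commands": [{"dx":0,"dy":0,"dz":0,"spin":0,"claw":0.2},{"dx":0,"dy":0.15,"dz":0,"spin":0,"claw":0.2},{"dx":0,"dy":0,"dz":0,"spin":0,"claw":0.2}]}}

```text
clock: 10.1
tool_pos: [0.5868, 0.034, 0.0161]
orientation: [-89.9, -0.8, -106.5]
ft_force: [-0.6, -0.1, -0.6]
width: 0.399
```

Request:
{"api": "move_arm", "payload": {"commands": [{"dx":0,"dy":0.15,"dz":0,"spin":0,"claw":0.2},{"dx":0,"dy":0,"dz":0,"spin":0,"claw":0.2}]}}

```text
clock: 10.3
tool_pos: [0.5868, 0.034, 0.0145]
orientation: [-89.9, -0.8, -106.5]
ft_force: [-0.0, 0.9, -0.1]
width: 0.398
```

Still no contact. I'll close and lift here.

Request:
{"api": "move_arm", "payload": {"commands": [{"dx":0,"dy":0,"dz":0,"spin":0,"claw":1},{"dx":0,"dy":0,"dz":0,"spin":0,"claw":1},{"dx":0,"dy":0,"dz":0,"spin":0,"claw":1},{"dx":0,"dy":0,"dz":0,"spin":0,"claw":1},{"dx":0,"dy":-0.5,"dz":0,"spin":0,"claw":1},{"dx":0,"dy":-1.5,"dz":0,"spin":0,"claw":1},{"dx":0,"dy":-3,"dz":0,"spin":0,"claw":1},{"dx":0,"dy":-3,"dz":0,"spin":0,"claw":1},{"dx":0,"dy":-2,"dz":0,"spin":0,"claw":1},{"dx":0,"dy":0,"dz":0,"spin":0,"claw":1},{"dx":0,"dy":0,"dz":0,"spin":0,"claw":1}]}}

```text
clock: 11.4
tool_pos: [0.5852, 0.0359, 0.1202]
orientation: [-90.1, -0.8, -106.5]
ft_force: [-0.5, 0.6, -3.2]
width: 0.315
```

```bash
python3 go.py .5355 -.3234 .12 -79;  python3 - <<'E'
from h import *
a=cap("side","pics/s6.png")
cv2.imwrite("pics/v9.png",cv2.resize(a[100:250,220:370],(600,600),interpolation=2))
E
```

```text
t 11.4 pos [0.5852 0.0359 0.1202] rpy [ -90.07   -0.82 -106.46] width mm 27.7 F [-0.5  0.6 -3.2]
need dx,dy,dz cm [35.86  0.53  5.42] spin -0.479 max rows 7.253637345344385
```

View pics/v9.png

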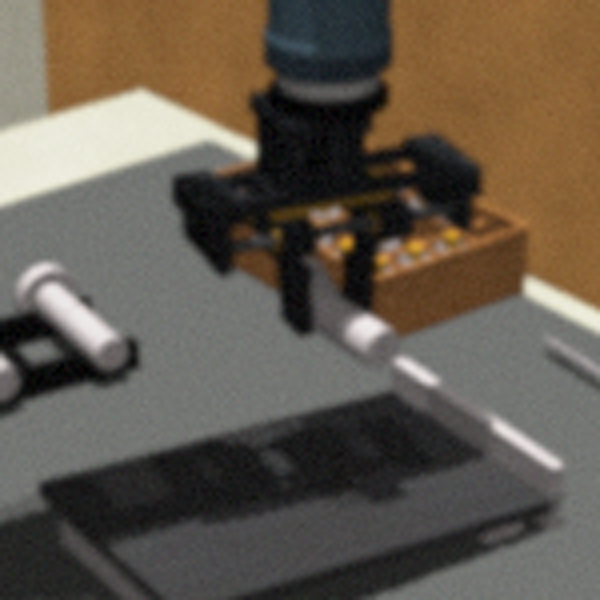

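The side view shows the bent shaft held level in the fingers at crop (345,315) and the plate empty. Next is the tray.

Request:
{"api": "move_arm", "payload": {"commands": [{"dx":4.4,"dy":0,"dz":0.65,"spin":0,"claw":1},{"dx":4.4,"dy":0,"dz":0.65,"spin":0,"claw":1},{"dx":4.4,"dy":0,"dz":0.65,"spin":0,"claw":1},{"dx":4.4,"dy":0,"dz":0.65,"spin":0,"claw":1},{"dx":4.4,"dy":0,"dz":0.65,"spin":0,"claw":1},{"dx":4.4,"dy":0,"dz":0.65,"spin":0,"claw":1},{"dx":4.4,"dy":0,"dz":0.65,"spin":0,"claw":1},{"dx":4.4,"dy":0,"dz":0.65,"spin":0,"claw":1},{"dx":0,"dy":0,"dz":0,"spin":-0.15,"claw":1},{"dx":0,"dy":0,"dz":0,"spin":-0.15,"claw":1},{"dx":0,"dy":0,"dz":0,"spin":-0.15,"claw":1},{"dx":0,"dy":0,"dz":0,"spin":0,"claw":1}]}}

```text
clock: 12.65
tool_pos: [0.5233, -0.3253, 0.1043]
orientation: [-91.6, 0.5, -79.9]
ft_force: [0.9, 0.5, -3.2]
width: 0.319
```

```bash
python3 go.py .5355 -.3234 .01 -79
```

```text
t 12.65 pos [ 0.5233 -0.3253  0.1043] rpy [-91.58   0.45 -79.92] width mm 28.0 F [ 0.9  0.5 -3.2]
need dx,dy,dz cm [0.1  9.39 1.49] spin -0.016 max rows 1.902479910833709
```

Request:
{"api": "move_arm", "payload": {"commands": [{"dx":0,"dy":0,"dz":1.2,"spin":0,"claw":1},{"dx":0,"dy":2.5,"dz":0,"spin":0,"claw":1},{"dx":0,"dy":3,"dz":0,"spin":0,"claw":1},{"dx":0,"dy":2,"dz":0,"spin":0,"claw":1},{"dx":0,"dy":0,"dz":0,"spin":0,"claw":1},{"dx":0,"dy":0,"dz":0,"spin":0,"claw":1}]}}

```text
clock: 13.25
tool_pos: [0.5367, -0.32, 0.0242]
orientation: [-91.6, 0.5, -81.0]
ft_force: [-0.0, 0.4, -2.5]
width: 0.316
```

```bash
python3 go.py .5355 -.3234 -.012 -79;  python3 - <<'E'
from h import *
a=cap("side","pics/s7.png")
cv2.imwrite("pics/v10.png",cv2.resize(a[200:350,310:460],(600,600),interpolation=2))
E
```

```text
t 13.25 pos [ 0.5367 -0.32    0.0242] rpy [-91.6    0.54 -80.98] width mm 27.8 F [-0.   0.4 -2.5]
need dx,dy,dz cm [ 0.35  3.62 -0.07] spin -0.035 max rows 0.7276315454059781
```

View pics/v10.png

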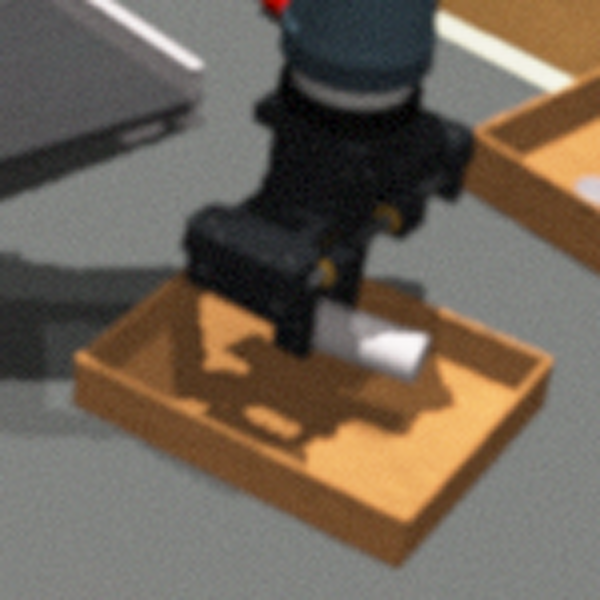

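The shaft hangs inside the tray outline, clear of all the walls. I'll lower until I feel the floor.

Request:
{"api": "move_arm", "payload": {"commands": [{"dx":0,"dy":1.5,"dz":0,"spin":0,"claw":1},{"dx":0,"dy":1,"dz":0,"spin":0,"claw":1},{"dx":0,"dy":0.4,"dz":0,"spin":0,"claw":1},{"dx":0,"dy":0,"dz":0,"spin":0,"claw":1},{"dx":0,"dy":0,"dz":0,"spin":0,"claw":1}]}}

```text
clock: 13.8
tool_pos: [0.5379, -0.321, -0.0041]
orientation: [-91.4, 0.3, -81.1]
ft_force: [-0.8, 0.0, -2.3]
width: 0.313
```

Request:
{"api": "move_arm", "payload": {"commands": [{"dx":0,"dy":0.2,"dz":0,"spin":0,"claw":1},{"dx":0,"dy":0,"dz":0,"spin":0,"claw":1}]}}

```text
clock: 14.0
tool_pos: [0.5381, -0.3214, -0.0056]
orientation: [-91.4, 0.3, -81.1]
ft_force: [-0.2, 1.0, -2.2]
width: 0.313
```

Request:
{"api": "move_arm", "payload": {"commands": [{"dx":0,"dy":0.2,"dz":0,"spin":0,"claw":1},{"dx":0,"dy":0,"dz":0,"spin":0,"claw":1}]}}

```text
clock: 14.2
tool_pos: [0.5384, -0.3217, -0.0072]
orientation: [-91.3, 0.2, -81.1]
ft_force: [-0.1, -0.6, -2.9]
width: 0.312
```

Request:
{"api": "move_arm", "payload": {"commands": [{"dx":0,"dy":0.3,"dz":0,"spin":0,"claw":1},{"dx":0,"dy":0,"dz":0,"spin":0,"claw":1}]}}

```text
clock: 14.4
tool_pos: [0.5384, -0.3218, -0.0102]
orientation: [-91.3, 0.2, -81.1]
ft_force: [0.1, -0.5, -2.0]
width: 0.313
```

Request:
{"api": "move_arm", "payload": {"commands": [{"dx":0,"dy":0.2,"dz":0,"spin":0,"claw":1},{"dx":0,"dy":0,"dz":0,"spin":0,"claw":1}]}}

```text
clock: 14.6
tool_pos: [0.5383, -0.3218, -0.0125]
orientation: [-91.3, 0.2, -81.1]
ft_force: [0.5, -0.9, -2.5]
width: 0.316
```

Request:
{"api": "move_arm", "payload": {"commands": [{"dx":0,"dy":0.2,"dz":0,"spin":0,"claw":1},{"dx":0,"dy":0,"dz":0,"spin":0,"claw":1}]}}

```text
clock: 14.8
tool_pos: [0.5388, -0.3222, -0.0135]
orientation: [-91.3, 0.2, -81.1]
ft_force: [-0.1, 0.5, -2.2]
width: 0.306
```

Request:
{"api": "move_arm", "payload": {"commands": [{"dx":0,"dy":0.2,"dz":0,"spin":0,"claw":1},{"dx":0,"dy":0,"dz":0,"spin":0,"claw":1}]}}

```text
clock: 15.0
tool_pos: [0.5391, -0.3225, -0.0134]
orientation: [-91.3, 0.1, -81.1]
ft_force: [0.6, -0.5, -2.9]
width: 0.314
```

Request:
{"api": "move_arm", "payload": {"commands": [{"dx":0,"dy":0.2,"dz":0,"spin":0,"claw":1},{"dx":0,"dy":0,"dz":0,"spin":0,"claw":1}]}}

```text
clock: 15.2
tool_pos: [0.5396, -0.3229, -0.0135]
orientation: [-91.3, 0.1, -81.0]
ft_force: [1.1, -0.3, -1.6]
width: 0.313
```

```bash
python3 go.py .5355 -.3234 -.0145 -79;  python3 - <<'E'
from h import *
print(manip.state()["qpos"].round(1))
a=cap("side","pics/s8.png")
cv2.imwrite("pics/v11.png",cv2.resize(a[220:340,325:445],(720,720)[:2],interpolation=2)[:600])
E
```

```text
t 15.2 pos [ 0.5396 -0.3229 -0.0135] rpy [-91.27   0.1  -81.04] width mm 27.5 F [ 1.1 -0.3 -1.6]
need dx,dy,dz cm [-0.01  0.11 -0.41] spin -0.036 max rows 0.08414178485867821
[-41.2  33.8  90.   -1.1  57.1 -49.6]
```

View pics/v11.png

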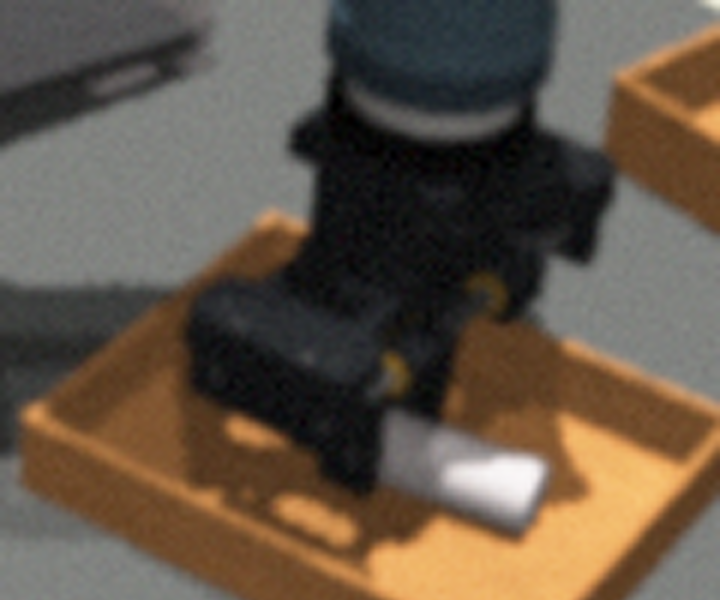

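z stopped at −13.5 mm reported with no contact force, apparently an interface limit. By the grasp geometry the shaft is then within about 1 mm of the floor. Releasing.

Request:
{"api": "move_arm", "payload": {"commands": [{"dx":0,"dy":0,"dz":0,"spin":0,"claw":0.25},{"dx":0,"dy":0,"dz":0,"spin":0,"claw":0.1},{"dx":0,"dy":0,"dz":0,"spin":0,"claw":0},{"dx":0,"dy":0,"dz":0,"spin":0,"claw":0},{"dx":0,"dy":-2,"dz":0,"spin":0,"claw":0},{"dx":0,"dy":-4,"dz":0,"spin":0,"claw":0},{"dx":0,"dy":-4,"dz":0,"spin":0,"claw":0},{"dx":0,"dy":-3,"dz":0,"spin":0,"claw":0},{"dx":0,"dy":-2,"dz":0,"spin":0,"claw":0},{"dx":0,"dy":0,"dz":0,"spin":0,"claw":0}]}}

```text
clock: 16.25
tool_pos: [0.5423, -0.3224, 0.1387]
orientation: [-91.4, 0.2, -81.1]
ft_force: [-0.4, -0.0, 0.3]
width: 0.502
```

```bash
python3 go.py .493 .343 .15 -98.5;  python3 - <<'E'
from h import *
a=cap("side","pics/s9.png")
cv2.imwrite("pics/v12.png",cv2.resize(a[180:350,310:480],(600,600),interpolation=2))
E
```

```text
t 16.25 pos [ 0.5423 -0.3224  0.1387] rpy [-91.35   0.22 -81.07] width mm 44.2 F [-0.4 -0.   0.3]
need dx,dy,dz cm [-66.5   -1.     5.44] spin 0.304 max rows 13.34547818198343
```

View pics/v12.png

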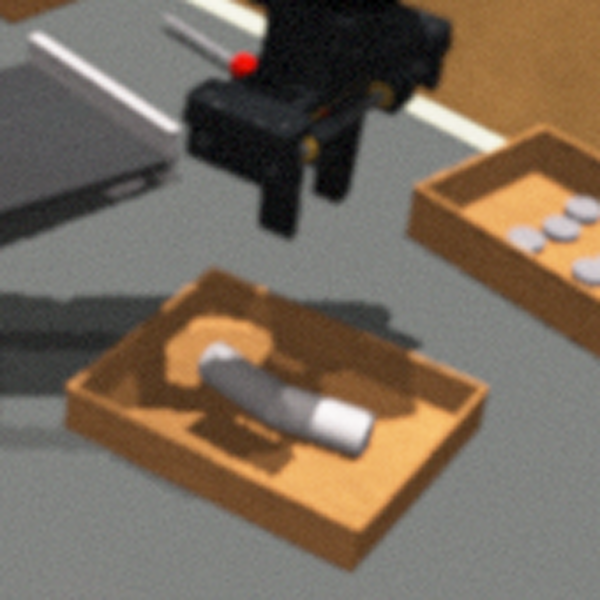

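The bent shaft lies flat inside the tray. Now the straight shaft: spin first, then traverse.

Request:
{"api": "move_arm", "payload": {"commands": [{"dx":0,"dy":-0.7,"dz":0,"spin":0.15,"claw":0},{"dx":0,"dy":0,"dz":0,"spin":0.15,"claw":0},{"dx":-4.8,"dy":0,"dz":-1.1,"spin":0,"claw":0},{"dx":-4.8,"dy":0,"dz":-1.1,"spin":0,"claw":0},{"dx":-4.8,"dy":0,"dz":-1.1,"spin":0,"claw":0},{"dx":-4.8,"dy":0,"dz":-1.1,"spin":0,"claw":0},{"dx":-4.8,"dy":0,"dz":-1.1,"spin":0,"claw":0},{"dx":-4.8,"dy":0,"dz":-1.1,"spin":0,"claw":0},{"dx":-4.8,"dy":0,"dz":-1.1,"spin":0,"claw":0},{"dx":-4.8,"dy":0,"dz":-1.1,"spin":0,"claw":0},{"dx":-4.8,"dy":0,"dz":-1.1,"spin":0,"claw":0},{"dx":-4.8,"dy":0,"dz":-1.1,"spin":0,"claw":0}]}}

```text
clock: 17.5
tool_pos: [0.4953, 0.1739, 0.1249]
orientation: [-93.2, 0.1, -99.6]
ft_force: [0.3, 0.5, 0.3]
width: 0.503
```

```bash
python3 go.py .493 .343 .1 -98.5; python3 -c "
from h import *
cv2.imwrite('pics/t9.png',cams.capture('top')[130:260,330:460])
cv2.imwrite('pics/t9.png',cv2.resize(cv2.imread('pics/t9.png'),(520,520),interpolation=2))"
```

```text
t 17.5 pos [0.4953 0.1739 0.1249] rpy [-93.23   0.13 -99.65] width mm 44.3 F [0.3 0.5 0.3]
need dx,dy,dz cm [-16.63   2.69  -2.92] spin -0.02 max rows 3.418609192739686
```

View pics/t9.png

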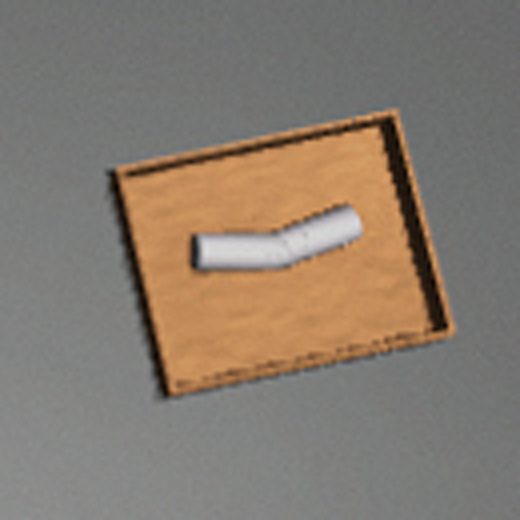

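The bent shaft is near the tray's middle, well clear of the walls. Continuing to the cradle.

Request:
{"api": "move_arm", "payload": {"commands": [{"dx":-4.5,"dy":0,"dz":-0.7,"spin":-0.01,"claw":0},{"dx":-4.2,"dy":0,"dz":-0.7,"spin":-0.01,"claw":0},{"dx":-3.5,"dy":0,"dz":-0.6,"spin":0,"claw":0},{"dx":-2.5,"dy":0,"dz":-0.5,"spin":0,"claw":0},{"dx":0,"dy":0,"dz":0,"spin":0,"claw":0},{"dx":0,"dy":0,"dz":0,"spin":0,"claw":0}]}}

```text
clock: 18.15
tool_pos: [0.4836, 0.331, 0.1147]
orientation: [-94.2, -0.1, -97.9]
ft_force: [-0.9, -1.1, -0.4]
width: 0.501
```

```bash
python3 go.py .493 .343 .08 -98.5
```

```text
t 18.15 pos [0.4836 0.331  0.1147] rpy [-9.417e+01 -6.000e-02 -9.789e+01] width mm 44.1 F [-0.9 -1.1 -0.4]
need dx,dy,dz cm [-1.32  3.41  1.02] spin 0.011 max rows 0.7586230542011956
```

Request:
{"api": "move_arm", "payload": {"commands": [{"dx":-1.3,"dy":0,"dz":0.8,"spin":0.01,"claw":0},{"dx":0,"dy":1.5,"dz":0,"spin":0,"claw":0},{"dx":0,"dy":1.5,"dz":0,"spin":0,"claw":0},{"dx":0,"dy":0,"dz":0,"spin":0,"claw":0},{"dx":0,"dy":0,"dz":0,"spin":0,"claw":0}]}}

```text
clock: 18.65
tool_pos: [0.4884, 0.3362, 0.0767]
orientation: [-94.6, -0.4, -98.7]
ft_force: [-0.2, 0.0, 0.3]
width: 0.501
```

```bash
python3 go.py .491 .343 .06 -98.5;python3 - <<'E'
from h import *
a=cap("side","pics/s10.png");b=cap("top","pics/t10.png")
cv2.imwrite("pics/v13.png",np.hstack([cv2.resize(a[110:230,160:280],(400,400),interpolation=2),cv2.resize(b[140:260,110:230],(400,400),interpolation=2)]))
E
```

```text
t 18.65 pos [0.4884 0.3362 0.0767] rpy [-94.59  -0.45 -98.71] width mm 44.1 F [-0.2  0.   0.3]
need dx,dy,dz cm [-0.73  1.65  0.28] spin -0.004 max rows 0.36491055000512584
```

View pics/v13.png

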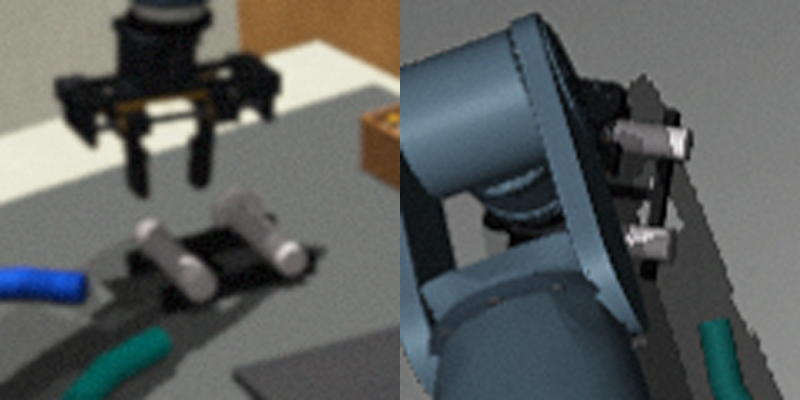

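```bash
python3 go.py .4905 .343 .04 -98.5;python3 go.py .4905 .343 -.003 -98.5
```

```text
t 18.75 pos [0.4886 0.3365 0.0772] rpy [-94.57  -0.43 -98.7 ] width mm 44.4 F [0.4 0.3 0.2]
need dx,dy,dz cm [-0.7   3.7   0.39] spin -0.003 max rows 0.7565903549418846
t 18.75 pos [0.4886 0.3365 0.0772] rpy [-94.57  -0.43 -98.7 ] width mm 44.4 F [0.4 0.3 0.2]
need dx,dy,dz cm [-0.73  7.98  0.73] spin -0.003 max rows 1.6100130761674631
```

Request:
{"api": "move_arm", "payload": {"commands": [{"dx":-0.7,"dy":0.5,"dz":0.4,"spin":0,"claw":0},{"dx":0,"dy":1.5,"dz":0,"spin":0,"claw":0},{"dx":0,"dy":1,"dz":0,"spin":0,"claw":0},{"dx":0,"dy":0,"dz":0,"spin":0,"claw":0},{"dx":0,"dy":0,"dz":0,"spin":0,"claw":0}]}}

```text
clock: 19.25
tool_pos: [0.4922, 0.3438, 0.0452]
orientation: [-94.5, -0.4, -98.7]
ft_force: [-0.1, 0.1, 0.8]
width: 0.501
```

```bash
python3 go.py .4905 .343 -.003 -98.5
```

```text
t 19.25 pos [0.4922 0.3438 0.0452] rpy [-94.46  -0.37 -98.68] width mm 44.1 F [-0.1  0.1  0.8]
need dx,dy,dz cm [0.08 4.82 0.22] spin -0.003 max rows 0.9645067163034178
```

Request:
{"api": "move_arm", "payload": {"commands": [{"dx":0,"dy":1,"dz":0.1,"spin":0,"claw":0},{"dx":0,"dy":1,"dz":0.05,"spin":0,"claw":0},{"dx":0,"dy":0.5,"dz":0,"spin":0,"claw":0},{"dx":0,"dy":0,"dz":0,"spin":0,"claw":0},{"dx":0,"dy":0,"dz":0,"spin":0,"claw":0}]}}

```text
clock: 19.75
tool_pos: [0.4915, 0.3437, 0.0178]
orientation: [-94.5, -0.4, -98.7]
ft_force: [-0.3, 0.3, -0.0]
width: 0.499
```

```bash
python3 go.py .4905 .343 -.003 -98.5;python3 - <<'E'
from h import *
a=cap("side","pics/s11.png")
cv2.imwrite("pics/v14.png",cv2.resize(a[130:230,160:260],(600,600),interpolation=2))
E
```

```text
t 19.75 pos [0.4915 0.3437 0.0178] rpy [-94.47  -0.38 -98.67] width mm 43.9 F [-0.3  0.3 -0. ]
need dx,dy,dz cm [0.07 2.08 0.07] spin -0.003 max rows 0.4164327319860779
```

View pics/v14.png

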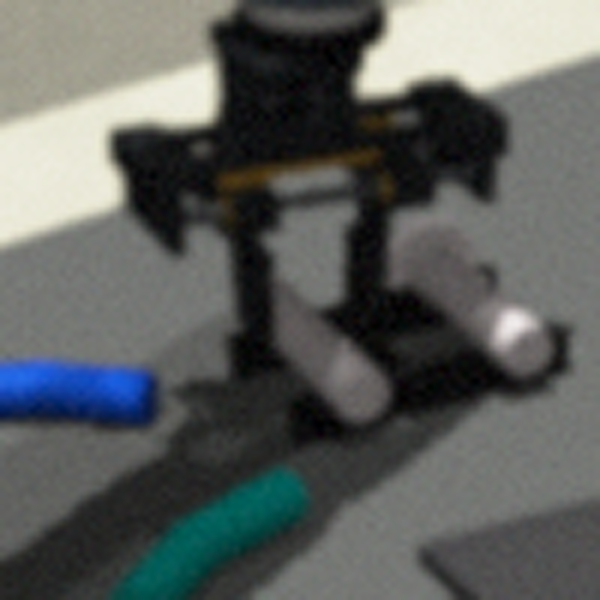

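The fingers straddle the plain shaft at crop (300,330). The collared shaft is clear.

Request:
{"api": "move_arm", "payload": {"commands": [{"dx":0,"dy":0.8,"dz":0,"spin":0,"claw":0},{"dx":0,"dy":0.5,"dz":0,"spin":0,"claw":0},{"dx":0,"dy":0.3,"dz":0,"spin":0,"claw":0},{"dx":0,"dy":0,"dz":0,"spin":0,"claw":0}]}}

```text
clock: 20.2
tool_pos: [0.4906, 0.344, 0.0012]
orientation: [-94.4, -0.3, -98.7]
ft_force: [0.5, -0.5, -0.6]
width: 0.501
```

Request:
{"api": "move_arm", "payload": {"commands": [{"dx":0,"dy":0.3,"dz":0,"spin":0,"claw":0.1},{"dx":0,"dy":0,"dz":0,"spin":0,"claw":0.1}]}}

```text
clock: 20.4
tool_pos: [0.4904, 0.344, -0.0021]
orientation: [-94.4, -0.3, -98.7]
ft_force: [0.3, 0.9, -0.6]
width: 0.449
```

Request:
{"api": "move_arm", "payload": {"commands": [{"dx":0,"dy":0,"dz":0,"spin":0,"claw":1},{"dx":0,"dy":0,"dz":0,"spin":0,"claw":1},{"dx":0,"dy":0,"dz":0,"spin":0,"claw":1},{"dx":0,"dy":0,"dz":0,"spin":0,"claw":1}]}}

```text
clock: 20.8
tool_pos: [0.4905, 0.3441, -0.0019]
orientation: [-94.4, -0.3, -98.7]
ft_force: [0.1, 0.4, -0.4]
width: 0.309
```

Request:
{"api": "move_arm", "payload": {"commands": [{"dx":0,"dy":-0.5,"dz":0,"spin":0,"claw":1},{"dx":0,"dy":-1.5,"dz":0,"spin":0,"claw":1},{"dx":0,"dy":-3,"dz":0,"spin":0,"claw":1},{"dx":0,"dy":-3,"dz":0,"spin":0,"claw":1},{"dx":0,"dy":-3,"dz":0,"spin":0,"claw":1},{"dx":0,"dy":0,"dz":0,"spin":0,"claw":1},{"dx":0,"dy":0,"dz":0,"spin":0,"claw":1}]}}

```text
clock: 21.5
tool_pos: [0.4979, 0.3427, 0.1137]
orientation: [-94.5, -0.4, -98.7]
ft_force: [-0.4, 0.6, -3.7]
width: 0.312
```

```bash
python3 go.py .452 .033 .12 -95.3;python3 - <<'E'
from h import *
a=cap("side","pics/s12.png")
cv2.imwrite("pics/v15.png",cv2.resize(a[100:220,150:270],(600,600),interpolation=2))
E
```

```text
t 21.5 pos [0.4979 0.3427 0.1137] rpy [-94.52  -0.42 -98.67] width mm 27.4 F [-0.4  0.6 -3.7]
need dx,dy,dz cm [31.31 -0.41  0.1 ] spin -0.059 max rows 6.262097866747471
```

View pics/v15.png

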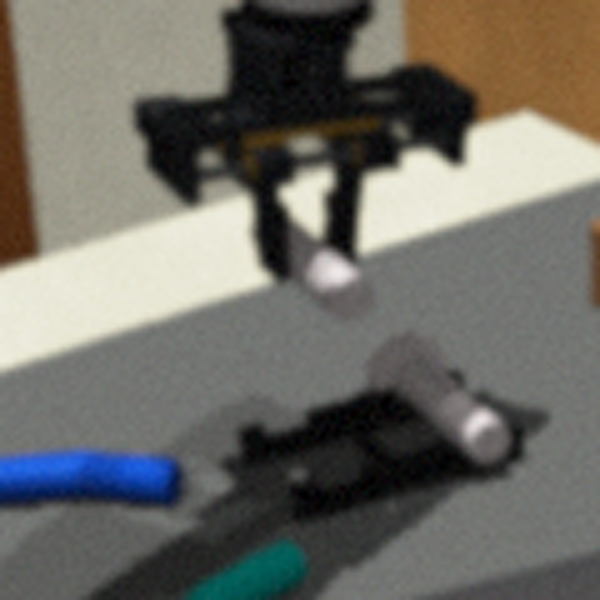

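Plain shaft held; the collared one is still in its cradle. Over to the plate's high end.

Request:
{"api": "move_arm", "payload": {"commands": [{"dx":4.5,"dy":0,"dz":0,"spin":-0.06,"claw":1},{"dx":4.5,"dy":0,"dz":0,"spin":0,"claw":1},{"dx":4.5,"dy":0,"dz":0,"spin":0,"claw":1},{"dx":4.5,"dy":0,"dz":0,"spin":0,"claw":1},{"dx":4.2,"dy":0,"dz":0,"spin":0,"claw":1},{"dx":3.5,"dy":0,"dz":0,"spin":0,"claw":1},{"dx":2,"dy":0,"dz":0,"spin":0,"claw":1},{"dx":0,"dy":0,"dz":0,"spin":0,"claw":1},{"dx":0,"dy":0,"dz":0,"spin":0,"claw":1}]}}

```text
clock: 22.45
tool_pos: [0.4592, 0.0587, 0.1003]
orientation: [-95.8, -0.2, -95.0]
ft_force: [1.4, 0.0, -2.9]
width: 0.309
```

```bash
python3 go.py .451 .033 .07 -95.3
```

```text
t 22.45 pos [0.4592 0.0587 0.1003] rpy [-95.75  -0.2  -94.96] width mm 27.2 F [ 1.4  0.  -2.9]
need dx,dy,dz cm [ 2.62  3.08 -0.29] spin 0.006 max rows 0.8116854217563972
```

Request:
{"api": "move_arm", "payload": {"commands": [{"dx":1.5,"dy":0,"dz":-0.2,"spin":0.006,"claw":1},{"dx":0.8,"dy":1,"dz":0,"spin":0,"claw":1},{"dx":0,"dy":1.5,"dz":0,"spin":0,"claw":1},{"dx":0,"dy":0,"dz":0,"spin":0,"claw":1},{"dx":0,"dy":0,"dz":0,"spin":0,"claw":1}]}}

```text
clock: 22.95
tool_pos: [0.4506, 0.0398, 0.0712]
orientation: [-96.0, -0.1, -95.0]
ft_force: [-0.2, 0.8, -2.4]
width: 0.311
```

```bash
python3 go.py .4505 .033 .026 -95.3
```

```text
t 22.95 pos [0.4506 0.0398 0.0712] rpy [-96.02  -0.11 -95.05] width mm 27.4 F [-0.2  0.8 -2.4]
need dx,dy,dz cm [0.67 4.49 0.52] spin 0.004 max rows 0.9146069327072365
```

Request:
{"api": "move_arm", "payload": {"commands": [{"dx":0.6,"dy":0.5,"dz":0.3,"spin":0.004,"claw":1},{"dx":0,"dy":1.5,"dz":0.2,"spin":0,"claw":1},{"dx":0,"dy":1.2,"dz":0,"spin":0,"claw":1},{"dx":0,"dy":0,"dz":0,"spin":0,"claw":1},{"dx":0,"dy":0,"dz":0,"spin":0,"claw":1}]}}

```text
clock: 23.45
tool_pos: [0.4535, 0.0337, 0.0381]
orientation: [-95.9, -0.1, -95.2]
ft_force: [-0.3, -0.1, -2.7]
width: 0.307
```

```bash
python3 go.py .4505 .033 .026 -95.3;python3 - <<'E'
from h import *
a=cap("side","pics/s13.png");b=cap("top","pics/t13.png")
cv2.imwrite("pics/v16.png",np.hstack([cv2.resize(a[130:280,210:360],(400,400),interpolation=2),cv2.resize(b[125:255,215:345],(400,400),interpolation=2)]))
E
```

```text
t 23.45 pos [0.4535 0.0337 0.0381] rpy [-95.88  -0.15 -95.16] width mm 27.0 F [-0.3 -0.1 -2.7]
need dx,dy,dz cm [ 0.09  1.24 -0.17] spin 0.002 max rows 0.25043531512878314
```

View pics/v16.png

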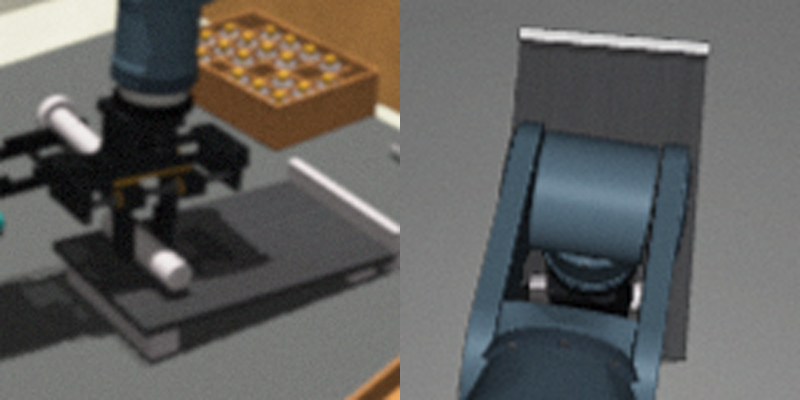

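The shaft is centred across the high end. Its ends show at about (537,284) and (637,295) in the crop, parallel to the stop. Lowering until I feel contact.

Request:
{"api": "move_arm", "payload": {"commands": [{"dx":0,"dy":0.6,"dz":-0.1,"spin":0,"claw":1},{"dx":0,"dy":0.3,"dz":0,"spin":0,"claw":1},{"dx":0,"dy":0,"dz":0,"spin":0,"claw":1}]}}

```text
clock: 23.85
tool_pos: [0.4525, 0.0337, 0.0299]
orientation: [-95.7, -0.2, -95.2]
ft_force: [0.2, -0.0, -3.1]
width: 0.311
```

Request:
{"api": "move_arm", "payload": {"commands": [{"dx":0,"dy":0.15,"dz":0,"spin":0,"claw":1},{"dx":0,"dy":0,"dz":0,"spin":0,"claw":1}]}}

```text
clock: 24.05
tool_pos: [0.4524, 0.0337, 0.0284]
orientation: [-95.7, -0.2, -95.1]
ft_force: [-0.1, 0.7, -3.1]
width: 0.308
```

Request:
{"api": "move_arm", "payload": {"commands": [{"dx":0,"dy":0.1,"dz":0,"spin":0,"claw":1},{"dx":0,"dy":0,"dz":0,"spin":0,"claw":1}]}}

```text
clock: 24.25
tool_pos: [0.4525, 0.0337, 0.0275]
orientation: [-95.7, -0.2, -95.2]
ft_force: [0.3, -0.2, -2.8]
width: 0.31
```

Request:
{"api": "move_arm", "payload": {"commands": [{"dx":0,"dy":0.1,"dz":0,"spin":0,"claw":1},{"dx":0,"dy":0,"dz":0,"spin":0,"claw":1}]}}

```text
clock: 24.45
tool_pos: [0.4524, 0.0337, 0.0265]
orientation: [-95.7, -0.2, -95.2]
ft_force: [-0.4, -0.5, -2.2]
width: 0.311
```

Request:
{"api": "move_arm", "payload": {"commands": [{"dx":0,"dy":0.1,"dz":0,"spin":0,"claw":1},{"dx":0,"dy":0,"dz":0,"spin":0,"claw":1}]}}

```text
clock: 24.65
tool_pos: [0.4528, 0.0337, 0.0262]
orientation: [-95.6, -0.2, -95.1]
ft_force: [0.2, -0.7, -2.7]
width: 0.31
```

Request:
{"api": "move_arm", "payload": {"commands": [{"dx":0,"dy":0.1,"dz":0,"spin":0,"claw":1},{"dx":0,"dy":0,"dz":0,"spin":0,"claw":1}]}}

```text
clock: 24.85
tool_pos: [0.4531, 0.0336, 0.0261]
orientation: [-95.6, -0.2, -95.1]
ft_force: [0.6, -0.3, -2.7]
width: 0.305
```

Request:
{"api": "move_arm", "payload": {"commands": [{"dx":0,"dy":0.1,"dz":0,"spin":0,"claw":1},{"dx":0,"dy":0,"dz":0,"spin":0,"claw":1}]}}

```text
clock: 25.05
tool_pos: [0.4534, 0.0336, 0.026]
orientation: [-95.6, -0.2, -95.1]
ft_force: [0.1, 0.0, -2.4]
width: 0.312
```

z has stopped exactly at the predicted contact height (26 mm reported). The shaft is resting on the plate, so I open and lift.

Request:
{"api": "move_arm", "payload": {"commands": [{"dx":0,"dy":0,"dz":0,"spin":0,"claw":0},{"dx":0,"dy":0,"dz":0,"spin":0,"claw":0},{"dx":0,"dy":0,"dz":0,"spin":0,"claw":0},{"dx":0,"dy":-3,"dz":0,"spin":0,"claw":0},{"dx":0,"dy":-5,"dz":0,"spin":0,"claw":0},{"dx":0,"dy":-5,"dz":0,"spin":0,"claw":0},{"dx":0,"dy":0,"dz":0,"spin":0,"claw":0},{"dx":0,"dy":0,"dz":0,"spin":0,"claw":0},{"dx":0,"dy":0,"dz":0,"spin":0,"claw":0},{"dx":0,"dy":0,"dz":0,"spin":0,"claw":0}]}}

```text
clock: 26.05
tool_pos: [0.4652, 0.0328, 0.1572]
orientation: [-95.8, -0.2, -95.2]
ft_force: [-0.6, 0.6, 0.3]
width: 0.497
```

```bash
python3 go.py .4505 .033 .2 -95.3;python3 - <<'E'
from h import *
a=cap("side","pics/s14.png");b=cap("top","pics/t14.png")
cv2.imwrite("pics/v17.png",np.hstack([cv2.resize(a[130:280,210:360],(400,400),interpolation=2),cv2.resize(b[125:255,215:345],(400,400),interpolation=2)]))
E
```

```text
t 26.05 pos [0.4652 0.0328 0.1572] rpy [-95.78  -0.16 -95.16] width mm 43.8 F [-0.6  0.6  0.3]
need dx,dy,dz cm [ 0.13 -4.11 -1.89] spin 0.002 max rows 0.9054708751124572
```

View pics/v17.png

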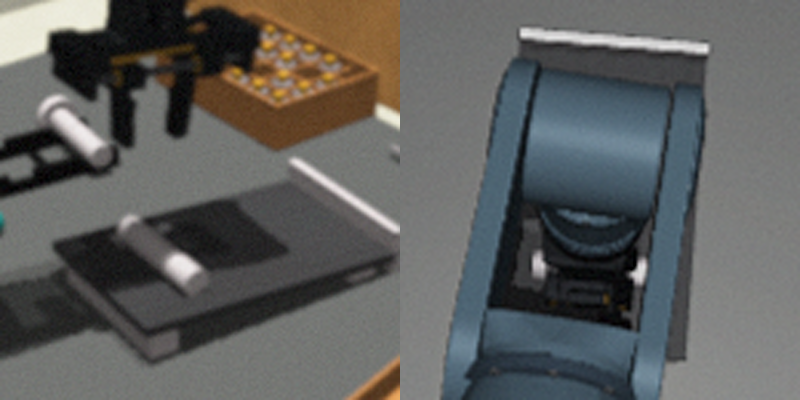

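It has been let go and is near the high end. I'll move up and aside while it rolls.

Request:
{"api": "move_arm", "payload": {"commands": [{"dx":0,"dy":-2,"dz":0,"spin":0,"claw":0},{"dx":-4,"dy":-2,"dz":0,"spin":0,"claw":0},{"dx":-4,"dy":0,"dz":0,"spin":0,"claw":0},{"dx":-4,"dy":0,"dz":0,"spin":0,"claw":0},{"dx":-4,"dy":0,"dz":0,"spin":0,"claw":0},{"dx":-4,"dy":0,"dz":0,"spin":0,"claw":0},{"dx":-4,"dy":0,"dz":0,"spin":0,"claw":0},{"dx":-4,"dy":0,"dz":0,"spin":0,"claw":0},{"dx":-3,"dy":0,"dz":0,"spin":0,"claw":0},{"dx":0,"dy":0,"dz":0,"spin":0,"claw":0},{"dx":0,"dy":0,"dz":0,"spin":0,"claw":0},{"dx":0,"dy":0,"dz":0,"spin":0,"claw":0}]}}

```text
clock: 27.35
tool_pos: [0.4924, 0.3503, 0.1829]
orientation: [-97.1, -0.6, -95.4]
ft_force: [-0.3, -0.6, 0.0]
width: 0.497
```

```bash
python3 - <<'E'
from h import *
a=cap("side","pics/s15.png");b=cap("top","pics/t15.png")
cv2.imwrite("pics/v18.png",np.hstack([cv2.resize(a[130:280,230:380],(400,400),interpolation=2),cv2.resize(b[125:255,215:345],(400,400),interpolation=2)]))
E
```

```text
(no output)
```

View pics/v18.png

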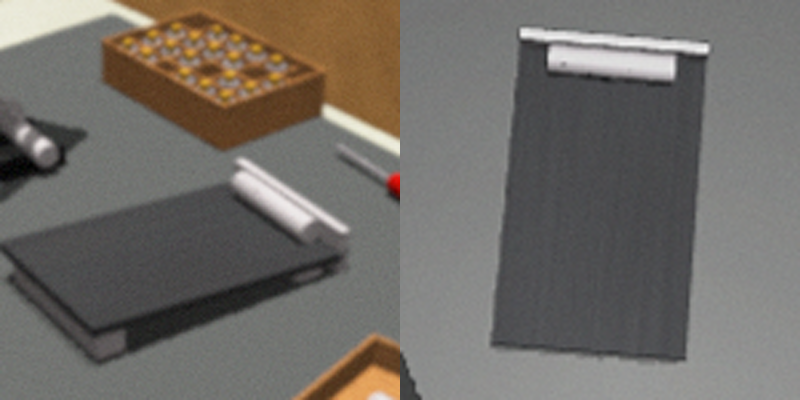

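The shaft has rolled down and lies along the stop, at crop (612,63), parallel to the bar. I'll wait briefly, check that it is still, and hand in.

Request:
{"api": "move_arm", "payload": {"commands": [{"dx":0,"dy":0,"dz":0,"spin":0,"claw":0},{"dx":0,"dy":0,"dz":0,"spin":0,"claw":0},{"dx":0,"dy":0,"dz":0,"spin":0,"claw":0},{"dx":0,"dy":0,"dz":0,"spin":0,"claw":0},{"dx":0,"dy":0,"dz":0,"spin":0,"claw":0},{"dx":0,"dy":0,"dz":0,"spin":0,"claw":0}]}}

```text
clock: 28.05
tool_pos: [0.4939, 0.347, 0.1844]
orientation: [-97.0, -0.5, -95.7]
ft_force: [-0.8, -0.9, -0.4]
width: 0.501
```

```bash
python3 - <<'E'
from h import *
o=cv2.imread("pics/t15.png");b=cap("top","pics/t16.png")
d=cv2.absdiff(cv2.GaussianBlur(o,(5,5),0),cv2.GaussianBlur(b,(5,5),0))[125:250,230:460]; print("max change",d.max())
cv2.imwrite("pics/v19.png",cv2.resize(b[120:250,230:460],None,fx=3,fy=3,interpolation=2))
E
```

```text
max change 3
```

View pics/v19.png

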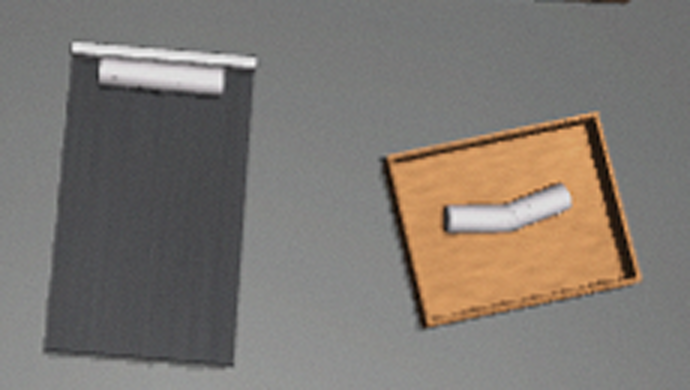

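Both shafts are in place and nothing changed between the two frames.

```bash
python3 -c "
from plant import job_done
print(job_done())"
```

```text
the job is handed in; nothing more can be done
None
```

The job is handed in at about 28 s. The bent shaft lies flat near the middle of the reject tray. The straight plain shaft was set across the high end and let go, and it rolled by itself to rest along the stop.

**Last checks:** two top pictures 0.7 s apart showed both shafts unmoved. The gripper was empty and about 18 cm up, clear of everything. The collared shaft is still in its cradle.

**What failed or disagreed:**
- **First grasp:** the first try on the bent shaft closed on nothing. The fingertips were really about 2 cm above the reported TCP, as seen in the pictures and when lowering without contact. I worked with that offset afterwards.
- **Tool tilt:** the tool drifted up to about 7° off vertical over the long moves. It did no visible harm.
- **Contact force:** the wrist force did not change when a shaft touched the tray or the plate. I judged contact from the height no longer falling.

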